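Mix blood tubes in the hand-driven mixer

TASK

Mix the blood tubes: take the crank of the tube mixer by its knob and turn the carousel anticlockwise (seen from above) up to 15 turns a minute, keep the carousel within 2 turns a minute of that for at least 7 seconds on end, and never let it run faster than 21 turns a minute. Then bring the carousel to a stop with the red-capped tube at the yellow pointer (cap within 15 mm of its place) and let go of the crank. Keep the hand off the glass tubes and leave everything else on the bench in its place.

Things in the scene. Friction and masses are not known exactly. Their poses are not given: they have to be found in the camera images.
- mixer: fixed base of the hand-driven tube mixer; origin on the table on the vertical axis of carousel and crank. Local +x points to the yellow pointer post (outer face 174 mm from the axis, 91 mm high). At local -x a white brake guide, 104 mm tall, 104 to 172 mm from the axis, holds the orange brake block
- brake_pad: loose orange block 30 x 46 x 34 mm in the brake guide; rests by its weight (80 g nominal, -60 to +100 %; friction uncertain too) on the carousel 125 mm from the axis and brakes it with a near-constant torque, about 0.06 N m (0.02 to 0.14). It keeps a stopped carousel where it is. Origin: centre of its underside
- carousel (a joint): angle of the aluminium carousel (disc 300 mm across, top 75 mm high), rad, counts on over many turns, grows anticlockwise seen from above; any multiple of 2 pi = red cap exactly at the yellow pointer. With tubes 4.3 kg, inertia about 0.046 kg m2 nominal (-25 to +30 %). With the crank held still it runs on and comes to rest by itself
- tubes: six glass blood tubes 13 mm thick lying on the carousel like spokes, 24 to 99 mm from the axis, tops 93 mm high, caps outward, five blue and one red; origin on the axis at table height, turns with the carousel; local +x points along the red-capped tube
- red_cap (a point): the middle of the red cap, 90 mm from the axis, 85 mm high; turns with the carousel
- stop_mark (a point): fixed point 90 mm from the axis in the direction of the yellow pointer, 85 mm high: where the middle of the red cap has to stop
- knob_grip (a point): grip point on the axis of the crank's black knob, 152 mm high: upright cylinder 30 mm across, from 122 to 177 mm high, free to turn on its pin, so it can be held firmly without turning the hand. It circles the mixer's axis at 70 mm radius, without end, from any start angle; steel crank arm below it, top 116 mm high
- crank (a joint): angle of the crank relative to the carousel, rad, grows anticlockwise, counts on; 0 = crank arm over the red tube. A fluid coupling joins them: torque on the carousel = 0.05 N m s/rad x this joint's speed. So the crank must run faster than the carousel, by about 1.2 rad/s (0.4 to 2.8, by brake); the carousel follows with a time constant of about 0.9 s
- microscope: fixed white microscope, base 170 x 220 mm, about 360 mm tall; origin under its centre
- tube_rack: green rack of tubes, 80 x 200 mm, 92 mm tall; loose; origin under its centre; stays where it is
- oil_bottle: amber bottle, 56 mm across, 110 mm tall; loose; origin under its centre; stays where it is
- stain_bottle: green glass bottle with blue cap, 64 mm across, 130 mm tall; loose; origin under its centre; stays where it is
- jar: clear jar with white lid, 76 mm across, 90 mm tall; loose; origin under its centre; stays where it is
- slide_box: blue slide box, 90 x 170 mm, 32 mm tall; loose; origin under its centre; stays where it is

How it is judged:
On the way, in this order (a step that is already met when the one before it is completed fails the run):
1. the carousel turns anticlockwise at 15 turns a minute, give or take 2, for 7 s on end (velocity of joint carousel between 1.35 and 1.79 rad/s), for 7 s.
2. the carousel stands still with the red cap within 15 mm of its place at the pointer (horizontal distance between red_cap and stop_mark below 0.015 m and velocity of joint carousel between -0.06 and 0.06 rad/s), for 0.4 s.
At the end, for the whole second after the job is handed in: The red cap is within 15 mm (horizontally) of the stop mark at the yellow pointer, the carousel is at rest (under 0.06 rad/s), and the crank is released and at rest too (under 0.1 rad/s) (all of step 2 and velocity of joint crank between -0.1 and 0.1 rad/s); the robot touches nothing.
It fails at once if the carousel runs faster than 21 turns a minute (2.2 rad/s) (velocity of joint carousel above 2.2 rad/s).
It fails at once if the robot presses on the glass tubes (contact force between tubes and the fingers above 2 N or contact force between tubes and the arm above 2 N).
It fails at once if something else on the bench is displaced by more than 20 mm or the microscope is hit (distance of any of tube_rack, oil_bottle, stain_bottle, jar, slide_box from where it was at the start of the episode above 0.02 m or contact force between microscope and the arm above 10 N).
It also fails if it takes over 64 s, if anything falls off the work surface, if the arm or the gripper's body presses on something with over 40 N, if the wrist force passes 120 N, or if a joint passes its speed limit or range.

ROBOT

A 6-joint arm with a two-finger parallel gripper is mounted at the origin on the work surface. World frame = base frame: x ahead of the robot, y to its left, z up, the work surface at z = 0. Lengths are in m, angles in rad, forces in N, time in s.
With the tool pointing down it reaches from about 0.275 to 1 m from the base axis. Payload 8.4 kg.
Tool frame: the origin (TCP) lies at the very end of the fingers, on their centre line; the grasp point (between the pads) lies 19 mm behind it; z points along the fingers, y is the line along which they close (so a half turn about z gives the same grasp; the last joint's range is limited). The gripper opens to 85 mm and grips with 20 to 120 N. Pads are 22 mm wide; open, the fingers measure 114 mm over their backs; the gripper's body (76 mm by 85 mm) begins 54 mm behind the grasp point. The pads swing forward as they close: fully open they stand 13 mm farther back than shut.
Start: joints at [-1.109, 0.353, 1.633, -0, 1.155, -0.002], TCP at [0.28, -0.559, 0.231] pointing down, gripper open.
Joint ranges: [-2.63, 2.63], [-0.92, 2.1], [0.06, 2.66], [-1.3, 4.44], [0, 2.69], [-3.02, 3.02]. Speed limits (rad/s): [2.22, 2.22, 2.79, 3.14, 3.14, 3.14].

INTERFACE

Orientations are given as a rotation vector (axis times angle).
In Python, from bench import arm, grab_frame, camera_info, ticket gives the robot as it stands.
- The arm moves only by the tool drive_tool, never from a script. Its argument "commands" is a list of rows, each an object of numbers: "dx", "dy", "dz": the shift along the tool's x, y, z in units of 0.12 m (1.0 is 0.12 m); "ax", "ay", "az": the turn, a rotation vector about the tool's x, y, z in units of pi/2 rad (1.0 is pi/2 rad). In form: [{"dx": .., "dy": .., "dz": .., "ax": .., "ay": .., "az": ..}, ...]. A call has exactly 10 rows; each row is the pose to reach, as a shift and turn from the pose commanded when the call began, along the tool's axes at that moment; what a row does not reach only later rows make up. A row lasts 1/8 s, in which the tool goes at most 62.5 mm and 10.7 degrees, less where a joint would pass 70% of its speed; a pose out of reach is approached as far as the arm can. A call with a number of a shift or a turn outside -1 to 1 is refused whole. A call with a gripper value outside its range is refused whole. "hand" is the closure, from -1 (fully open) to 1 (shut), set as the call begins (left out, the last holds). The fingers move at their own pace and stop on an object; the grip force is fixed at half the most. Time passes only in rows, so rows that repeat a pose let the fingers close, or fill a call up. It gives the time, the measured TCP pose, the force, the opening and the grip force at its end, in the units of the state.
- arm.observe(): the state, without advancing time (a new reading comes with each control period).
- grab_frame(name): name is "scene" or "top"; returns the picture (420x560x3 uint8, red, green, blue); there is no depth.
- camera_info(name): a dict with "intrinsics" (3x3 intrinsics, pixels), "xyz" and "rotation" of the camera in the world. Camera axes: x right, y up, looking along -z (the intrinsics and any distortion apply to the point x, -y, -z); pixel columns grow to the right and rows downward; lengths in m; the calibration is good to about 2 mm. A picture is of the moment at which its call begins. camera_info takes no time and is no camera call.
- ticket.close_job(): hands the job in; it is judged then, once.
The state is a dict: "time_s": time; "joint_pos": joint angles; "qvel": joint speeds; "joint_torque": joint torques, N m; "eef_pos": TCP position; "tool_rot": TCP orientation; "contact_force": force on the tool from outside, world axes, zero at the start; "wrist_torque": the same for the moment, N m; "finger_gap": finger opening in m; "gripper_force": force on a finger pad.
Only numpy, scipy, OpenCV 4.12 (cv2) and the standard library are available. Lean on these libraries where they do the work, as an engineer would, in place of code of your own. Each camera call takes 0.05 s, during which the arm holds its last target. There are 200 camera calls.

## Working session

There is one attempt and no reset: what is moved stays moved. The work goes in short steps, Python scripts to look and compute and a tool call to move; the robot and the scene stay as the last step left them, time stands still between calls to the robot, and variables do not carry over. Pictures are saved under pics/ and viewed, at most 10 in all, crops included, and the job is handed in when it is done.

Besides the shell and the picture viewer there is one more tool, called as a command line: name --argument value ..., lists and objects as JSON in quotes. drive_tool: Moves the arm, as the interface text tells. Shifts and turns lie within -1 to 1; 1 stands for 0.12 m of shift or pi/2 rad of turn. Its arguments: {"type":"object","properties":{"commands":{"type":"array","items":{"type":"object","properties":{"dx":{"type":"number"},"dy":{"type":"number"},"dz":{"type":"number"},"ax":{"type":"number"},"ay":{"type":"number"},"az":{"type":"number"}}}},"hand":{"type":"number"}},"required":["commands"]}

```bash
mkdir -p pics && python3 - <<'E'
from bench import arm, grab_frame, camera_info
import cv2
print(arm.observe())
for n in("scene","top"):
    cv2.imwrite(f"pics/{n}0.png",grab_frame(n)[:,:,::-1]); print(n,camera_info(n))
E
```

```text
{'time_s': 0.0, 'joint_pos': array([-1.10938113e+00,  3.53649492e-01,  1.63413913e+00,  5.56007595e-06,
        1.15518496e+00, -2.38052492e-03]), 'qvel': array([-4.11900067e-04,  2.20481897e-03, -6.51274629e-04, -8.58832076e-05,
       -7.47575528e-04, -2.79918877e-04]), 'joint_torque': array([-3.68285109e-04, -6.05257559e+01, -3.42063260e+01, -6.59568127e-05,
        9.59810510e-03,  7.72760177e-05]), 'eef_pos': array([ 0.27939266, -0.55854485,  0.2305587 ]), 'tool_rot': array([-3.05618935e+00, -7.21703759e-01,  4.85511699e-04]), 'contact_force': array([ 0.59991707, -0.36492751, -0.30143191]), 'wrist_torque': array([ 0.02551907,  0.06621558, -0.04492651]), 'gripper_force': 0.0, 'finger_gap': 0.08517988500290133}
scene {'intrinsics': array([[484.55717364,   0.        , 278.64181577],
       [  0.        , 484.55717364, 207.16700398],
       [  0.        ,   0.        ,   1.        ]]), 'xyz': array([ 1.07936151, -0.66839602,  1.25739276]), 'rotation': array([0.62813716, 0.23623645, 0.69351389])}
top {'intrinsics': array([[477.91290082,   0.        , 284.74431522],
       [  0.        , 477.91290082, 201.38033098],
       [  0.        ,   0.        ,   1.        ]]), 'xyz': array([ 3.91572486e-01, -4.96035870e-04,  1.52157173e+00]), 'rotation': array([ 0.0651536, -0.0678969, -1.5407583])}
```

View pics/scene0.png

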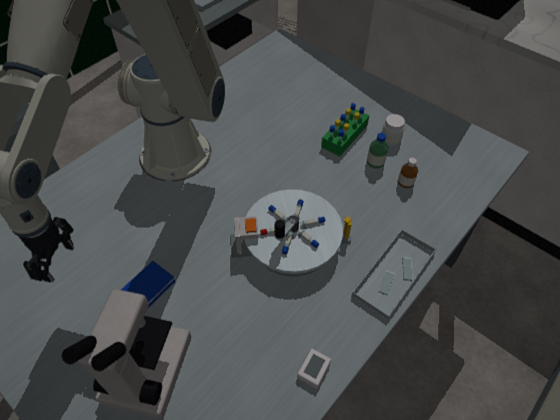

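View pics/top0.png

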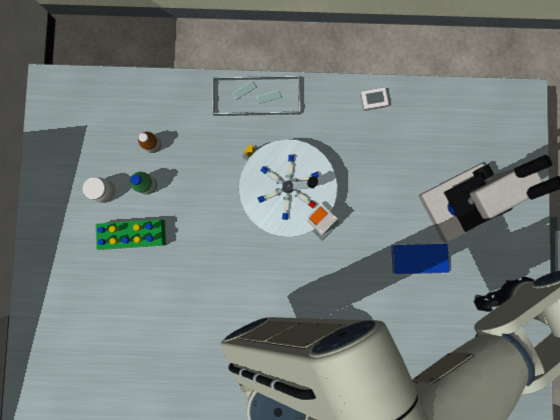

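The scene and top pictures show the mixer (top: centre ≈(288,187), pointer ≈(250,151), brake ≈(320,216), red cap ≈(313,204), knob ≈(313,182)). I'll enlarge both to get accurate pixel positions.

```bash
python3 - <<'E'
import cv2,numpy as np
a=cv2.imread("pics/top0.png")[130:245,230:350]; b=cv2.imread("pics/scene0.png")[180:280,225:360]
a=cv2.resize(a,None,fx=5,fy=5,interpolation=2);b=cv2.resize(b,None,fx=5,fy=5,interpolation=2)
cv2.imwrite("pics/a.png",a);cv2.imwrite("pics/b.png",b);print(a.shape,b.shape)
E
```

```text
(575, 600, 3) (500, 675, 3)
```

View pics/a.png

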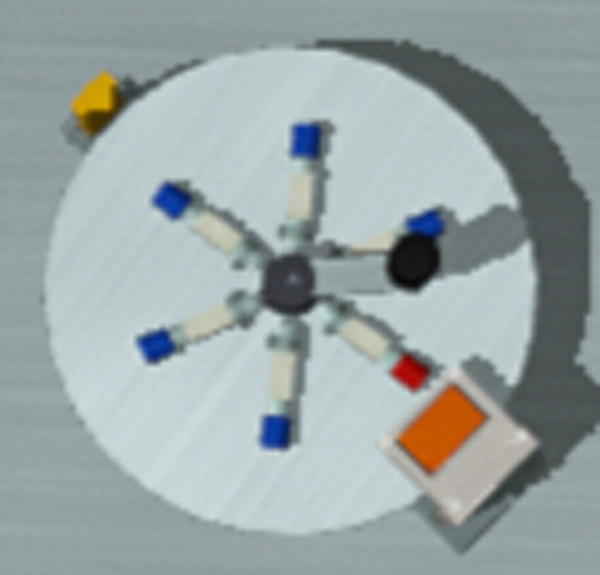

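View pics/b.png

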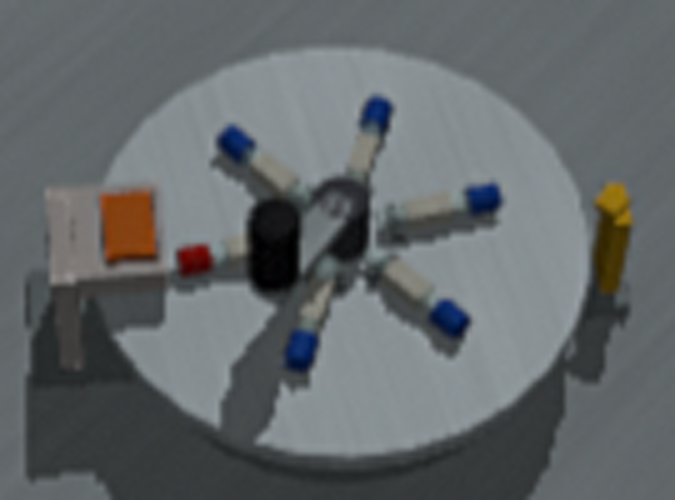

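The crops show all caps, the knob and the pointer clearly. In crop a: red (410,370), knob top (414,258). In crop b: red (194,260), knob top (275,213).

```bash
cat > h.py <<'E'
import numpy as np,cv2
from scipy.spatial.transform import Rotation as R
from scipy.optimize import least_squares
from bench import camera_info
def proj(n,P):
    c=camera_info(n);p=(np.atleast_2d(P)-c["xyz"])@R.from_rotvec(c["rotation"]).as_matrix()
    p=p*[1,-1,-1];q=p@c["intrinsics"].T;return q[:,:2]/q[:,2:]
def tri(pa,pb):
    return least_squares(lambda X:np.r_[proj("top",X)[0]-pa,proj("scene",X)[0]-pb],[.45,0,.1]).x
E
python3 - <<'E'
from h import *
A=np.array([(410,370),(425,222),(306,140),(172,200),(156,345),(275,432),(414,258),(97,90)]);B=np.array([(194,260),(301,350),(450,317),(484,197),(376,112),(236,142),(275,213),(613,197)])
A=(A+.5)/5-.5+[230,130];B=(B+.5)/5-.5+[225,180]
T=np.array([tri(a,b) for a,b in zip(A,B)])
for n in T:print(n.round(4))
def model(v):
    x,y,th,zc=v[:4];k=th+np.arange(6)*np.pi/3
    P=np.c_[x+.09*np.cos(k),y+.09*np.sin(k),np.full(6,zc)]
    K=[x+.07*np.cos(v[4]),y+.07*np.sin(v[4]),.177]
    return np.vstack([P,K])
f=lambda v:np.r_[(proj("top",model(v))-A[:7]).ravel(),(proj("scene",model(v))-B[:7]).ravel()]
s=least_squares(f,[.45,0,-2.3,.088,-1.5]);v=s.x;print(v.round(4),abs(s.fun).max())
d=T[7,:2]-v[:2];print("pointer",np.hypot(*d),np.arctan2(d[1],d[0]),"knob",model(v)[6])
# guide top corners (z=.104) in top view: brake direction check
G=(np.array([(385,447),(457,365),(538,443),(460,525)])+.5)/5-.5+[230,130]
c=camera_info("top");Ro=R.from_rotvec(c["rotation"]).as_matrix();K=np.linalg.inv(c["intrinsics"])
for g in G:
    d=Ro@((K@[*g,1])*[1,-1,-1]);P=c["xyz"]+d*(.104-c["xyz"][2])/d[2];q=P[:2]-v[:2];print(P.round(4),np.hypot(*q).round(4),np.arctan2(q[1],q[0]).round(4))
for n,(a,z) in {"p":((97,88),.091)}.items():
    g=(np.array(a)+.5)/5-.5+[230,130];d=Ro@((K@[*g,1])*[1,-1,-1]);P=c["xyz"]+d*(z-c["xyz"][2])/d[2];q=P[:2]-v[:2];print(n,P,np.hypot(*q),np.arctan2(q[1],q[0]))
from bench import arm
print(R.from_rotvec(arm.observe()["tool_rot"]).as_matrix().round(3))
E
```

```text
[ 0.5089 -0.0836  0.0822]
[ 0.5986 -0.0907  0.0849]
[ 0.6476 -0.0165  0.0835]
[0.6088 0.0641 0.0833]
[0.5196 0.0705 0.0852]
[ 0.4693 -0.0028  0.0833]
[ 0.5659 -0.0782  0.1756]
[0.6717 0.11   0.0933]
[ 0.5587 -0.0096 -2.1657  0.0833 -1.4644] 0.7183474819284186
pointer 0.16448859959266987 0.8137418707396928 knob [ 0.56617257 -0.07916294  0.177     ]
[ 0.4619 -0.0676  0.104 ] 0.1129 -2.6019
[ 0.5119 -0.1092  0.104 ] 0.1101 -2.0098
[ 0.4669 -0.1584  0.104 ] 0.1749 -2.1239
[ 0.417  -0.1131  0.104 ] 0.1756 -2.5106
p [0.6752339 0.111887  0.091    ] 0.16828533581907582 0.8062049440627261
[[ 0.894  0.447 -0.001]
 [ 0.447 -0.894  0.001]
 [-0.    -0.001 -1.   ]]
```

drive_tool --commands '[{"dx": 0.05,"dy": -0.1,"az": 0.03},{"dx": 0.1,"dy": -0.2,"az": 0.06},{"dx": 0.16,"dy": -0.32,"az": 0.1},{"dx": 0.22,"dy": -0.44,"az": 0.14},{"dx": 0.28,"dy": -0.56,"az": 0.18},{"dx": 0.34,"dy": -0.68,"az": 0.22},{"dx": 0.4,"dy": -0.8,"az": 0.25},{"dx": 0.44,"dy": -0.88,"az": 0.28},{"dx": 0.47,"dy": -0.93,"az": 0.295},{"dx": 0.47,"dy": -0.93,"az": 0.295}]' --hand -1

```text
validation failed for argument at $.co...
```

drive_tool --commands '[{"dx": 0.05,"dy": -0.1,"dz": 0,"ax": 0,"ay": 0,"az": 0.03},{"dx": 0.1,"dy": -0.2,"dz": 0,"ax": 0,"ay": 0,"az": 0.06},{"dx": 0.16,"dy": -0.32,"dz": 0,"ax": 0,"ay": 0,"az": 0.1},{"dx": 0.22,"dy": -0.44,"dz": 0,"ax": 0,"ay": 0,"az": 0.14},{"dx": 0.28,"dy": -0.56,"dz": 0,"ax": 0,"ay": 0,"az": 0.18},{"dx": 0.34,"dy": -0.68,"dz": 0,"ax": 0,"ay": 0,"az": 0.22},{"dx": 0.4,"dy": -0.8,"dz": 0,"ax": 0,"ay": 0,"az": 0.25},{"dx": 0.44,"dy": -0.88,"dz": 0,"ax": 0,"ay": 0,"az": 0.28},{"dx": 0.47,"dy": -0.93,"dz": 0,"ax": 0,"ay": 0,"az": 0.295},{"dx": 0.47,"dy": -0.93,"dz": 0,"ax": 0,"ay": 0,"az": 0.295}]' --hand -1

```text
time_s: 1.35
eef_pos: [0.2801, -0.4337, 0.2312]
tool_rot: [-3.141, -0.002, 0.0]
contact_force: [-0.4, -0.1, -1.0]
finger_gap: 0.0853
gripper_force: 0.0
```

Aligned: tool x = world x, tool y = −world y. Next moves: (+0.06,+0.12), then (+0.12,+0.12).

drive_tool --commands '[{"dx": 0.05,"dy": -0.1,"dz": 0,"ax": 0,"ay": 0,"az": 0},{"dx": 0.1,"dy": -0.2,"dz": 0,"ax": 0,"ay": 0,"az": 0},{"dx": 0.16,"dy": -0.32,"dz": 0,"ax": 0,"ay": 0,"az": 0},{"dx": 0.22,"dy": -0.44,"dz": 0,"ax": 0,"ay": 0,"az": 0},{"dx": 0.28,"dy": -0.56,"dz": 0,"ax": 0,"ay": 0,"az": 0},{"dx": 0.34,"dy": -0.68,"dz": 0,"ax": 0,"ay": 0,"az": 0},{"dx": 0.4,"dy": -0.8,"dz": 0,"ax": 0,"ay": 0,"az": 0},{"dx": 0.45,"dy": -0.9,"dz": 0,"ax": 0,"ay": 0,"az": 0},{"dx": 0.5,"dy": -1.0,"dz": 0,"ax": 0,"ay": 0,"az": 0},{"dx": 0.5,"dy": -1.0,"dz": 0,"ax": 0,"ay": 0,"az": 0}]'

```text
time_s: 2.6
eef_pos: [0.3404, -0.3132, 0.2313]
tool_rot: [-3.142, -0.002, 0.0]
contact_force: [0.3, -0.1, 0.6]
finger_gap: 0.0854
gripper_force: 0.0
```

drive_tool --commands '[{"dx": 0.1,"dy": -0.1,"dz": 0,"ax": 0,"ay": 0,"az": 0},{"dx": 0.2,"dy": -0.2,"dz": 0,"ax": 0,"ay": 0,"az": 0},{"dx": 0.32,"dy": -0.32,"dz": 0,"ax": 0,"ay": 0,"az": 0},{"dx": 0.44,"dy": -0.44,"dz": 0,"ax": 0,"ay": 0,"az": 0},{"dx": 0.56,"dy": -0.56,"dz": 0,"ax": 0,"ay": 0,"az": 0},{"dx": 0.68,"dy": -0.68,"dz": 0,"ax": 0,"ay": 0,"az": 0},{"dx": 0.8,"dy": -0.8,"dz": 0,"ax": 0,"ay": 0,"az": 0},{"dx": 0.9,"dy": -0.9,"dz": 0,"ax": 0,"ay": 0,"az": 0},{"dx": 1.0,"dy": -1.0,"dz": 0,"ax": 0,"ay": 0,"az": 0},{"dx": 1.0,"dy": -1.0,"dz": 0,"ax": 0,"ay": 0,"az": 0}]'

```text
time_s: 3.85
eef_pos: [0.4608, -0.1931, 0.2312]
tool_rot: [-3.141, -0.003, -0.0]
contact_force: [0.6, 1.3, 0.5]
finger_gap: 0.0851
gripper_force: 0.0
```

drive_tool --commands '[{"dx": 0.1,"dy": -0.1,"dz": 0,"ax": 0,"ay": 0,"az": 0},{"dx": 0.2,"dy": -0.22,"dz": 0,"ax": 0,"ay": 0,"az": 0},{"dx": 0.32,"dy": -0.34,"dz": 0,"ax": 0,"ay": 0,"az": 0},{"dx": 0.44,"dy": -0.48,"dz": 0,"ax": 0,"ay": 0,"az": 0},{"dx": 0.56,"dy": -0.6,"dz": 0,"ax": 0,"ay": 0,"az": 0},{"dx": 0.68,"dy": -0.74,"dz": 0,"ax": 0,"ay": 0,"az": 0},{"dx": 0.78,"dy": -0.85,"dz": 0,"ax": 0,"ay": 0,"az": 0},{"dx": 0.85,"dy": -0.92,"dz": 0,"ax": 0,"ay": 0,"az": 0},{"dx": 0.88,"dy": -0.95,"dz": 0,"ax": 0,"ay": 0,"az": 0},{"dx": 0.88,"dy": -0.95,"dz": 0,"ax": 0,"ay": 0,"az": 0}]'

```text
time_s: 5.1
eef_pos: [0.5655, -0.0798, 0.2312]
tool_rot: [3.141, 0.001, -0.0]
contact_force: [-0.4, -0.0, 0.2]
finger_gap: 0.0853
gripper_force: 0.0
```

```bash
python3 - <<'E'
from bench import arm, grab_frame
import cv2
print(arm.observe()["eef_pos"])
b=grab_frame("scene")[150:290,210:370,::-1];cv2.imwrite("pics/c.png",cv2.resize(b,None,fx=4,fy=4,interpolation=2))
from h import proj
import numpy as np
print(proj("scene",[[.566,-.079,.177],[.566,-.079,.231]]))
E
```

```text
[ 0.56554402 -0.07983305  0.23121258]
[[279.545993   222.1039801 ]
 [279.57970856 210.20992441]]
```

View pics/c.png

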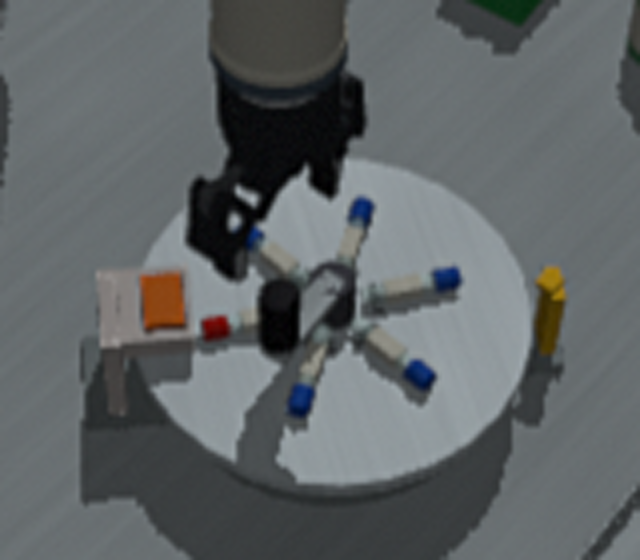

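The fingers straddle the knob: tip midpoint ≈(281,209) in the full image, predicted (280,210). Descending, then closing.

drive_tool --commands '[{"dx": 0,"dy": 0,"dz": 0.08,"ax": 0,"ay": 0,"az": 0},{"dx": 0,"dy": 0,"dz": 0.18,"ax": 0,"ay": 0,"az": 0},{"dx": 0,"dy": 0,"dz": 0.28,"ax": 0,"ay": 0,"az": 0},{"dx": 0,"dy": 0,"dz": 0.38,"ax": 0,"ay": 0,"az": 0},{"dx": 0,"dy": 0,"dz": 0.48,"ax": 0,"ay": 0,"az": 0},{"dx": 0,"dy": 0,"dz": 0.58,"ax": 0,"ay": 0,"az": 0},{"dx": 0,"dy": 0,"dz": 0.68,"ax": 0,"ay": 0,"az": 0},{"dx": 0,"dy": 0,"dz": 0.76,"ax": 0,"ay": 0,"az": 0},{"dx": 0,"dy": 0,"dz": 0.8,"ax": 0,"ay": 0,"az": 0},{"dx": 0,"dy": 0,"dz": 0.8,"ax": 0,"ay": 0,"az": 0}]'

```text
time_s: 6.4
eef_pos: [0.5655, -0.0798, 0.135]
tool_rot: [-3.142, -0.001, 0.001]
contact_force: [0.8, -0.8, -0.3]
finger_gap: 0.0853
gripper_force: 0.0
```

drive_tool --commands '[{"dx": 0,"dy": 0,"dz": 0,"ax": 0,"ay": 0,"az": 0},{"dx": 0,"dy": 0,"dz": 0,"ax": 0,"ay": 0,"az": 0},{"dx": 0,"dy": 0,"dz": 0,"ax": 0,"ay": 0,"az": 0},{"dx": 0,"dy": 0,"dz": 0,"ax": 0,"ay": 0,"az": 0},{"dx": 0,"dy": 0,"dz": 0,"ax": 0,"ay": 0,"az": 0},{"dx": 0,"dy": 0,"dz": 0,"ax": 0,"ay": 0,"az": 0},{"dx": 0,"dy": 0,"dz": 0,"ax": 0,"ay": 0,"az": 0},{"dx": 0,"dy": 0,"dz": 0,"ax": 0,"ay": 0,"az": 0},{"dx": 0,"dy": 0,"dz": 0,"ax": 0,"ay": 0,"az": 0},{"dx": 0,"dy": 0,"dz": 0,"ax": 0,"ay": 0,"az": 0}]' --hand 1

```text
time_s: 7.65
eef_pos: [0.566, -0.08, 0.1357]
tool_rot: [3.141, 0.001, 0.002]
contact_force: [-0.1, -1.6, 5.8]
finger_gap: 0.0291
gripper_force: 59.1
```

```bash
python3 - <<'E'
from bench import arm
o=arm.observe();print({k:o[k] for k in("time_s","eef_pos","contact_force","wrist_torque","finger_gap","gripper_force","joint_pos")})
E
```

```text
{'time_s': 7.65, 'eef_pos': array([ 0.56600071, -0.07997143,  0.13571683]), 'contact_force': array([-0.08726424, -1.57405236,  5.82952768]), 'wrist_torque': array([-0.19519672, -0.0321754 ,  0.01943429]), 'finger_gap': 0.02905517290479272, 'gripper_force': 59.11035418510437, 'joint_pos': array([-1.42894386e-01,  3.80006803e-01,  1.83366999e+00, -1.93364953e-04,
        9.26911878e-01,  1.42753907e+00])}
```

```bash
cat > run.py <<'E'
import json,os,sys
from h import *
from bench import arm,grab_frame
C=np.array([.5587,-.0096]);r=.07;YAW=.82;TH0=-2.166
L=json.load(open("log.json")) if os.path.exists("log.json") else dict(P=[.5661,-.08],psi=0,w=0,seg=[[7.65,-1.464]],obs=[[0,TH0]])
def phi_cmd(t):
    s=np.array(L["seg"]);return np.interp(t,s[:,0],s[:,1])
def angle(img,pred,save=None):
    c=camera_info("scene");Ro=R.from_rotvec(c["rotation"]).as_matrix();K=np.linalg.inv(c["intrinsics"])
    hsv=cv2.cvtColor(img,cv2.COLOR_RGB2HSV);H,S,V=[hsv[...,i].astype(int) for i in range(3)]
    blue=(H>105)&(H<130)&(S>150)&(V>60);red=((H<5)|(H>174))&(S>170)&(V>70)
    def th(m):
        v,u=np.nonzero(m)
        d=(np.c_[u,v,np.ones(len(u))]@K.T*[1,-1,-1])@Ro.T
        P=(c["xyz"]+d*((.0833-c["xyz"][2])/d[:,2])[:,None])[:,:2]-C
        q=np.hypot(*P.T);k=(q>.07)&(q<.11);return np.arctan2(P[k,1],P[k,0])
    b,rd=th(blue),th(red)
    z=np.exp(6j*b).sum()+np.exp(6j*rd).sum();a=np.angle(z)/6
    ref=np.angle(np.exp(1j*rd).sum()) if len(rd)>6 else None
    base=pred if ref is None else ref+2*np.pi*round((pred-ref)/2/np.pi)
    return a+np.pi/3*round((base-a)/(np.pi/3)),ref,len(b),len(rd)
def sim(I,tb,t_end,lag=.04,dt=.004,full=False):
    t=np.arange(7.5,t_end+dt/2,dt);ph=phi_cmd(t-lag);w=np.gradient(ph,dt)
    th=np.empty_like(t);om=np.zeros_like(t);th[0]=TH0;o=0
    for i in range(1,len(t)):
        tau=.05*(w[i]-o)
        if o==0 and abs(tau)<=tb:pass
        else:
            s=np.sign(o) if o else np.sign(tau);n=o+dt*(tau-s*tb)/I
            o=0. if o and n*o<0 else n
        om[i]=o;th[i]=th[i-1]+o*dt
    return t,th,om
def fit():
    ob=np.array([o for o in L["obs"] if o[0]>7.6])
    def f(p):
        I,tb=.046*np.exp(p[0]),.06*np.exp(p[1]);t,th,om=sim(I,tb,ob[-1,0])
        return np.r_[(np.interp(ob[:,0],t,th)-ob[:,1])/.03,p[0]/.13,p[1]/.5]
    p=least_squares(f,L.get("p",[0,0]),diff_step=.02).x;L["p"]=list(p);return .046*np.exp(p[0]),.06*np.exp(p[1]),f(p)[:len(ob)]*.03
def pars():
    p=L.get("p",[0,0]);return .046*np.exp(p[0]),.06*np.exp(p[1])
def look(name=None):
    o=arm.observe();t=o["time_s"];I,tb=pars();_,th,om=sim(I,tb,max(t,7.6))
    img=grab_frame("scene")
    if name:cv2.imwrite(f"pics/{name}.png",cv2.resize(img[170:290,210:370,::-1],None,fx=4,fy=4,interpolation=2))
    a=angle(img,th[-1]);e=o["eef_pos"][:2]-C
    L["obs"].append([t,a[0]]);L["seg"].append([t+.05,L["seg"][-1][1]])
    print("t",t,"theta",round(a[0],3),"pred",round(th[-1],3),"red",a[1:],"crank cmd-meas",np.angle(np.exp(1j*(L["seg"][-1][1]-np.arctan2(e[1],e[0])))).round(3),"rad",np.hypot(*e).round(4),"F",o["contact_force"].round(1),"j6",o["joint_pos"][5].round(2),"z",o["eef_pos"][2].round(4))
def plan(phis,psi_off=47.,turn=True):
    """phis: 10 absolute crank angles at row ends"""
    psi0=L["psi"];d=0
    if turn:
        d=np.radians(((np.degrees(phis[-1]-psi0)-psi_off)+45)%90-45)
    P0=np.array(L["P"]);ex=np.array([np.cos(psi0),np.sin(psi0)]);ey=np.array([ex[1],-ex[0]])
    rows=[]
    for j,p in enumerate(phis):
        D=C+r*np.array([np.cos(p),np.sin(p)])-P0
        rows.append(dict(dx=round(float(D@ex)/.12,2),dy=round(float(D@ey)/.12,2),dz=0,ax=0,ay=0,az=round(-d*(j+1)/len(phis)/(np.pi/2),2)))
    t0=L["seg"][-1][0]
    for j,p in enumerate(phis):L["seg"].append([t0+.125*(j+1),float(p)])
    q=rows[-1];L["P"]=list(P0+.12*(q["dx"]*ex+q["dy"]*ey));L["psi"]=psi0-q["az"]*np.pi/2
    m=max(max(abs(x["dx"]),abs(x["dy"])) for x in rows)
    print(json.dumps(rows));print("max",m,"psi",np.degrees(L["psi"]).round(1),"TOO BIG" if m>1 else "")
def speeds(w0,w1,acc,n=10):
    """angles for a speed ramp from w0 to w1"""
    k=np.arange(1,n*25+1)*.005;w=w0+np.clip((w1-w0),-acc*k,acc*k)
    L["w"]=float(w[-1]);return L["seg"][-1][1]+np.cumsum(w)[24::25]*.005
def save():json.dump(L,open("log.json","w"))
E
python3 - <<'E'
from run import *
im=cv2.imread("pics/scene0.png")[:,:,::-1];print(angle(np.ascontiguousarray(im),-2.1))
look();L["obs"]=L["obs"][:0]+[L["obs"][-1]]
plan(speeds(0,2.5,2.5))
I,tb=pars()
for x in((.046,.06),(.036,.02),(.06,.14)):
    t,th,om=sim(*x,L["seg"][-1][0]);print(x,th[-1],om[-1])
save()
E
```

```text
(np.float64(-2.1743828981826168), np.float64(-2.182935314026117), 112, 19)
t 7.65 theta -2.171 pred -2.166 red (np.float64(-2.176572309013351), 89, 21) crank cmd-meas 0.003 rad 0.0707 F [-0.1 -1.6  5.8] j6 1.43 z 0.1357
[{"dx": 0.01, "dy": -0.01, "dz": 0, "ax": 0, "ay": 0, "az": 0.03}, {"dx": 0.05, "dy": -0.01, "dz": 0, "ax": 0, "ay": 0, "az": 0.05}, {"dx": 0.1, "dy": -0.03, "dz": 0, "ax": 0, "ay": 0, "az": 0.08}, {"dx": 0.18, "dy": -0.05, "dz": 0, "ax": 0, "ay": 0, "az": 0.1}, {"dx": 0.27, "dy": -0.1, "dz": 0, "ax": 0, "ay": 0, "az": 0.13}, {"dx": 0.36, "dy": -0.19, "dz": 0, "ax": 0, "ay": 0, "az": 0.15}, {"dx": 0.45, "dy": -0.31, "dz": 0, "ax": 0, "ay": 0, "az": 0.18}, {"dx": 0.51, "dy": -0.47, "dz": 0, "ax": 0, "ay": 0, "az": 0.21}, {"dx": 0.52, "dy": -0.65, "dz": 0, "ax": 0, "ay": 0, "az": 0.23}, {"dx": 0.47, "dy": -0.82, "dz": 0, "ax": 0, "ay": 0, "az": 0.26}]
max 0.82 psi -23.4 
(0.046, 0.06) -2.0206467162653277 0.5109953234334267
(0.036, 0.02) -1.6816027803893376 1.1764092603197687
(0.06, 0.14) -2.166 0.0
```

drive_tool --commands '[{"dx": 0.01,"dy": -0.01,"dz": 0,"ax": 0,"ay": 0,"az": 0.03},{"dx": 0.05,"dy": -0.01,"dz": 0,"ax": 0,"ay": 0,"az": 0.05},{"dx": 0.1,"dy": -0.03,"dz": 0,"ax": 0,"ay": 0,"az": 0.08},{"dx": 0.18,"dy": -0.05,"dz": 0,"ax": 0,"ay": 0,"az": 0.1},{"dx": 0.27,"dy": -0.1,"dz": 0,"ax": 0,"ay": 0,"az": 0.13},{"dx": 0.36,"dy": -0.19,"dz": 0,"ax": 0,"ay": 0,"az": 0.15},{"dx": 0.45,"dy": -0.31,"dz": 0,"ax": 0,"ay": 0,"az": 0.18},{"dx": 0.51,"dy": -0.47,"dz": 0,"ax": 0,"ay": 0,"az": 0.21},{"dx": 0.52,"dy": -0.65,"dz": 0,"ax": 0,"ay": 0,"az": 0.23},{"dx": 0.47,"dy": -0.82,"dz": 0,"ax": 0,"ay": 0,"az": 0.26}]'

```text
time_s: 8.95
eef_pos: [0.6213, 0.0188, 0.1356]
tool_rot: [3.075, -0.638, -0.002]
contact_force: [-7.9, -4.9, 12.4]
finger_gap: 0.0287
gripper_force: 60.1
```

```bash
cat > cyc.py <<'E'
from run import *
import sys
look()
I,tb,res=fit();t,th,om=sim(I,tb,L["seg"][-1][0]);print("I",I,"tb",tb,"res",res.round(3),"om",om[-1],"w need",1.57+tb/.05)
w1=float(sys.argv[1]) if len(sys.argv)>1 else 1.57+tb/.05
ps=speeds(L["w"],w1,2.5);print("w",w1);plan(ps)
t,th,om=sim(I,tb,L["seg"][-1][0]);print("om by row",om[-314::31].round(2))
save()
E
python3 cyc.py 2.5
```

```text
t 8.95 theta -2.119 pred -2.021 red (np.float64(-2.1208656130960404), 83, 21) crank cmd-meas -0.009 rad 0.0688 F [-7.9 -4.9 12.4] j6 2.01 z 0.1356
I 0.046201998574560664 tb 0.08614111740410288 res [0.005 0.005] om 0.24613702784523608 w need 3.2928223480820575
w 2.5
[{"dx": -0.15, "dy": -0.1, "dz": 0, "ax": 0, "ay": 0, "az": 0.0}, {"dx": -0.33, "dy": -0.15, "dz": 0, "ax": 0, "ay": 0, "az": 0.0}, {"dx": -0.51, "dy": -0.15, "dz": 0, "ax": 0, "ay": 0, "az": 0.0}, {"dx": -0.68, "dy": -0.09, "dz": 0, "ax": 0, "ay": 0, "az": 0.0}, {"dx": -0.82, "dy": 0.03, "dz": 0, "ax": 0, "ay": 0, "az": 0.0}, {"dx": -0.92, "dy": 0.18, "dz": 0, "ax": 0, "ay": 0, "az": 0.0}, {"dx": -0.97, "dy": 0.35, "dz": 0, "ax": 0, "ay": 0, "az": 0.01}, {"dx": -0.97, "dy": 0.53, "dz": 0, "ax": 0, "ay": 0, "az": 0.01}, {"dx": -0.91, "dy": 0.7, "dz": 0, "ax": 0, "ay": 0, "az": 0.01}, {"dx": -0.8, "dy": 0.85, "dz": 0, "ax": 0, "ay": 0, "az": 0.01}]
max 0.97 psi -24.3 
om by row [0.25 0.22 0.29 0.35 0.41 0.45 0.49 0.53 0.56 0.59 0.61]
```

```bash
python3 - <<'E'
s=open("run.py").read()
s=s.replace("C=np.array([.5587,-.0096])","C=np.array([.5577,-.0104])").replace("lag=.04","lag=.01").replace("psi_off=47.","psi_off=45.")
s=s.replace("        d=np.radians(((np.degrees(phis[-1]-psi0)-psi_off)+45)%90-45)\n","""        d0=((np.degrees(phis[-1]-psi0)-psi_off)+45)%90-45
        d=np.radians(min([x for x in(d0-90,d0,d0+90) if -50<np.degrees(psi0)+x<220],key=abs))
""")
s=s.replace('    m=max(max','    m=big').replace('big(abs(x["dx"]),abs(x["dy"])) for x in rows)','big')
s=s.replace("    rows=[]\n","    rows=[];big=0\n").replace("        rows.append(dict(dx=round(float(D@ex)/.12,2),dy=round(float(D@ey)/.12,2)","        u=np.array([D@ex,D@ey])/.12;big=max(big,abs(u).max());u=np.clip(u,-1,1)\n        rows.append(dict(dx=round(float(u[0]),2),dy=round(float(u[1]),2)")
s=s.replace("m>1 else","m>1.015 else")
open("run.py","w").write(s)
from run import *
L["seg"]=L["seg"][:-10];L["P"]=[.6225,.0184];L["psi"]=-.26*np.pi/2;L["w"]=2.5
I,tb,res=fit();print(I,tb,res)
plan(speeds(2.5,3.2,2))
t,th,om=sim(I,tb,L["seg"][-1][0]);print("om by row",om[-314::31].round(2))
t,th,om=sim(.04,.06,L["seg"][-1][0]);print("om by row",om[-314::31].round(2))
save()
E
```

```text
0.046283390704201774 0.08862919297899481 [0.00521326 0.00708518]
[{"dx": -0.16, "dy": -0.1, "dz": 0, "ax": 0, "ay": 0, "az": -0.05}, {"dx": -0.37, "dy": -0.15, "dz": 0, "ax": 0, "ay": 0, "az": -0.1}, {"dx": -0.59, "dy": -0.12, "dz": 0, "ax": 0, "ay": 0, "az": -0.15}, {"dx": -0.79, "dy": 0.0, "dz": 0, "ax": 0, "ay": 0, "az": -0.2}, {"dx": -0.93, "dy": 0.19, "dz": 0, "ax": 0, "ay": 0, "az": -0.25}, {"dx": -0.98, "dy": 0.41, "dz": 0, "ax": 0, "ay": 0, "az": -0.3}, {"dx": -0.95, "dy": 0.64, "dz": 0, "ax": 0, "ay": 0, "az": -0.35}, {"dx": -0.82, "dy": 0.84, "dz": 0, "ax": 0, "ay": 0, "az": -0.4}, {"dx": -0.63, "dy": 0.97, "dz": 0, "ax": 0, "ay": 0, "az": -0.45}, {"dx": -0.4, "dy": 1.0, "dz": 0, "ax": 0, "ay": 0, "az": -0.5}]
max 1.0180379772038037 psi 21.6 TOO BIG
om by row [0.16 0.23 0.34 0.46 0.58 0.69 0.78 0.86 0.93 1.   1.05]
om by row [0.51 0.62 0.77 0.93 1.09 1.22 1.33 1.43 1.51 1.58 1.64]
```

drive_tool --commands '[{"dx": -0.16,"dy": -0.1,"dz": 0,"ax": 0,"ay": 0,"az": -0.05},{"dx": -0.37,"dy": -0.15,"dz": 0,"ax": 0,"ay": 0,"az": -0.1},{"dx": -0.59,"dy": -0.12,"dz": 0,"ax": 0,"ay": 0,"az": -0.15},{"dx": -0.79,"dy": 0.0,"dz": 0,"ax": 0,"ay": 0,"az": -0.2},{"dx": -0.93,"dy": 0.19,"dz": 0,"ax": 0,"ay": 0,"az": -0.25},{"dx": -0.98,"dy": 0.41,"dz": 0,"ax": 0,"ay": 0,"az": -0.3},{"dx": -0.95,"dy": 0.64,"dz": 0,"ax": 0,"ay": 0,"az": -0.35},{"dx": -0.82,"dy": 0.84,"dz": 0,"ax": 0,"ay": 0,"az": -0.4},{"dx": -0.63,"dy": 0.97,"dz": 0,"ax": 0,"ay": 0,"az": -0.45},{"dx": -0.4,"dy": 1.0,"dz": 0,"ax": 0,"ay": 0,"az": -0.5}]'

```text
time_s: 10.25
eef_pos: [0.5287, -0.0748, 0.1357]
tool_rot: [3.083, 0.594, -0.006]
contact_force: [-4.8, -4.3, 9.2]
finger_gap: 0.0286
gripper_force: 61.8
```

```bash
cp log.json prev.json && python3 cyc.py
```

```text
t 10.25 theta -1.443 pred -1.285 red (np.float64(-1.4382051608593844), 84, 28) crank cmd-meas 0.007 rad 0.0706 F [-4.8 -4.3  9.2] j6 1.05 z 0.1357
I 0.046489239828146074 tb 0.09622180383875514 res [ 0.005 -0.01   0.002] om 0.7987012122374537 w need 3.494436076775103
w 3.494436076775103
[{"dx": 0.19, "dy": 0.14, "dz": 0, "ax": 0, "ay": 0, "az": 0.02}, {"dx": 0.44, "dy": 0.18, "dz": 0, "ax": 0, "ay": 0, "az": 0.05}, {"dx": 0.68, "dy": 0.11, "dz": 0, "ax": 0, "ay": 0, "az": 0.07}, {"dx": 0.87, "dy": -0.05, "dz": 0, "ax": 0, "ay": 0, "az": 0.09}, {"dx": 0.97, "dy": -0.29, "dz": 0, "ax": 0, "ay": 0, "az": 0.12}, {"dx": 0.97, "dy": -0.54, "dz": 0, "ax": 0, "ay": 0, "az": 0.14}, {"dx": 0.85, "dy": -0.77, "dz": 0, "ax": 0, "ay": 0, "az": 0.16}, {"dx": 0.66, "dy": -0.92, "dz": 0, "ax": 0, "ay": 0, "az": 0.19}, {"dx": 0.41, "dy": -0.98, "dz": 0, "ax": 0, "ay": 0, "az": 0.21}, {"dx": 0.16, "dy": -0.93, "dz": 0, "ax": 0, "ay": 0, "az": 0.23}]
max 0.9831234733905425 psi 0.9 
om by row [0.8  0.85 0.94 1.02 1.09 1.15 1.2  1.25 1.29 1.32 1.35]
```

drive_tool --commands '[{"dx": 0.19,"dy": 0.14,"dz": 0,"ax": 0,"ay": 0,"az": 0.02},{"dx": 0.44,"dy": 0.18,"dz": 0,"ax": 0,"ay": 0,"az": 0.05},{"dx": 0.68,"dy": 0.11,"dz": 0,"ax": 0,"ay": 0,"az": 0.07},{"dx": 0.87,"dy": -0.05,"dz": 0,"ax": 0,"ay": 0,"az": 0.09},{"dx": 0.97,"dy": -0.29,"dz": 0,"ax": 0,"ay": 0,"az": 0.12},{"dx": 0.97,"dy": -0.54,"dz": 0,"ax": 0,"ay": 0,"az": 0.14},{"dx": 0.85,"dy": -0.77,"dz": 0,"ax": 0,"ay": 0,"az": 0.16},{"dx": 0.66,"dy": -0.92,"dz": 0,"ax": 0,"ay": 0,"az": 0.19},{"dx": 0.41,"dy": -0.98,"dz": 0,"ax": 0,"ay": 0,"az": 0.21},{"dx": 0.16,"dy": -0.93,"dz": 0,"ax": 0,"ay": 0,"az": 0.23}]'

```text
time_s: 11.55
eef_pos: [0.5068, 0.0389, 0.1358]
tool_rot: [-3.141, -0.026, -0.003]
contact_force: [11.3, -10.6, -1.9]
finger_gap: 0.0291
gripper_force: 61.2
```

```bash
cp log.json prev.json && python3 cyc.py
```

```text
t 11.55 theta 0.02 pred 0.006 red (np.float64(0.02298065256281747), 104, 21) crank cmd-meas -0.007 rad 0.0708 F [ 11.3 -10.6  -1.9] j6 1.63 z 0.1358
I 0.04661584411897936 tb 0.09586319606037336 res [ 0.005 -0.009  0.008 -0.003] om 1.2195531228173682 w need 3.487263921207467
w 3.487263921207467
[{"dx": -0.14, "dy": 0.21, "dz": 0, "ax": 0, "ay": 0, "az": 0.02}, {"dx": -0.17, "dy": 0.46, "dz": 0, "ax": 0, "ay": 0, "az": 0.05}, {"dx": -0.1, "dy": 0.7, "dz": 0, "ax": 0, "ay": 0, "az": 0.07}, {"dx": 0.07, "dy": 0.89, "dz": 0, "ax": 0, "ay": 0, "az": 0.09}, {"dx": 0.3, "dy": 0.98, "dz": 0, "ax": 0, "ay": 0, "az": 0.11}, {"dx": 0.56, "dy": 0.98, "dz": 0, "ax": 0, "ay": 0, "az": 0.14}, {"dx": 0.78, "dy": 0.86, "dz": 0, "ax": 0, "ay": 0, "az": 0.16}, {"dx": 0.94, "dy": 0.66, "dz": 0, "ax": 0, "ay": 0, "az": 0.18}, {"dx": 0.99, "dy": 0.42, "dz": 0, "ax": 0, "ay": 0, "az": 0.21}, {"dx": 0.94, "dy": 0.17, "dz": 0, "ax": 0, "ay": 0, "az": 0.23}]
max 0.9947313146008055 psi -19.8 
om by row [1.22 1.24 1.28 1.31 1.35 1.37 1.4  1.42 1.44 1.46 1.47]
```

```bash
cat > multi.py <<'E'
from run import *
# usage: multi.py look? w1 w2 w3 ... (one per call)
import sys
if sys.argv[1]=="1":
    look();I,tb,res=fit();print("I",I,"tb",tb,"res",res.round(3),"need",1.57+tb/.05)
I,tb=pars();n=0
for w in map(float,sys.argv[2:]):
    plan(speeds(L["w"],w,2.5));n+=1
t,th,om=sim(I,tb,L["seg"][-1][0]);print("om",om[-313*n::63].round(2),om[-1],"t_end",t[-1]);save()
E
python3 - <<'E'
from run import *
p=json.load(open("prev.json"));L["seg"]=L["seg"][:-10];L["P"]=p["P"];L["psi"]=p["psi"];L["w"]=p["w"];save();print(p["seg"][-1],L["seg"][-1])
E
python3 multi.py 0 3.9 3.5 3.5
```

```text
[11.55, 8.64793494713974] [11.600000000000001, 8.64793494713974]
[{"dx": -0.14, "dy": 0.22, "dz": 0, "ax": 0, "ay": 0, "az": -0.01}, {"dx": -0.17, "dy": 0.5, "dz": 0, "ax": 0, "ay": 0, "az": -0.02}, {"dx": -0.06, "dy": 0.76, "dz": 0, "ax": 0, "ay": 0, "az": -0.02}, {"dx": 0.16, "dy": 0.94, "dz": 0, "ax": 0, "ay": 0, "az": -0.03}, {"dx": 0.44, "dy": 0.99, "dz": 0, "ax": 0, "ay": 0, "az": -0.04}, {"dx": 0.71, "dy": 0.91, "dz": 0, "ax": 0, "ay": 0, "az": -0.05}, {"dx": 0.91, "dy": 0.72, "dz": 0, "ax": 0, "ay": 0, "az": -0.06}, {"dx": 0.99, "dy": 0.45, "dz": 0, "ax": 0, "ay": 0, "az": -0.06}, {"dx": 0.94, "dy": 0.17, "dz": 0, "ax": 0, "ay": 0, "az": -0.07}, {"dx": 0.77, "dy": -0.05, "dz": 0, "ax": 0, "ay": 0, "az": -0.08}]
max 0.9940222912255061 psi 8.1 
[{"dx": -0.23, "dy": -0.14, "dz": 0, "ax": 0, "ay": 0, "az": 0.02}, {"dx": -0.48, "dy": -0.17, "dz": 0, "ax": 0, "ay": 0, "az": 0.04}, {"dx": -0.72, "dy": -0.08, "dz": 0, "ax": 0, "ay": 0, "az": 0.06}, {"dx": -0.9, "dy": 0.09, "dz": 0, "ax": 0, "ay": 0, "az": 0.08}, {"dx": -0.99, "dy": 0.33, "dz": 0, "ax": 0, "ay": 0, "az": 0.1}, {"dx": 
[... 478 characters left out ...]
 0.04}, {"dx": 0.09, "dy": -0.71, "dz": 0, "ax": 0, "ay": 0, "az": 0.06}, {"dx": -0.08, "dy": -0.89, "dz": 0, "ax": 0, "ay": 0, "az": 0.08}, {"dx": -0.32, "dy": -0.99, "dz": 0, "ax": 0, "ay": 0, "az": 0.11}, {"dx": -0.57, "dy": -0.97, "dz": 0, "ax": 0, "ay": 0, "az": 0.13}, {"dx": -0.79, "dy": -0.85, "dz": 0, "ax": 0, "ay": 0, "az": 0.15}, {"dx": -0.94, "dy": -0.65, "dz": 0, "ax": 0, "ay": 0, "az": 0.17}, {"dx": -0.99, "dy": -0.4, "dz": 0, "ax": 0, "ay": 0, "az": 0.19}, {"dx": -0.93, "dy": -0.15, "dz": 0, "ax": 0, "ay": 0, "az": 0.21}]
max 0.9937778693868425 psi -28.8 
om [1.22 1.35 1.5  1.61 1.7  1.77 1.75 1.71 1.68 1.66 1.64 1.63 1.62 1.61
 1.6 ] 1.5978161013113443 t_end 15.351999999999135
```

drive_tool --commands '[{"dx": -0.14,"dy": 0.22,"dz": 0,"ax": 0,"ay": 0,"az": -0.01},{"dx": -0.17,"dy": 0.5,"dz": 0,"ax": 0,"ay": 0,"az": -0.02},{"dx": -0.06,"dy": 0.76,"dz": 0,"ax": 0,"ay": 0,"az": -0.02},{"dx": 0.16,"dy": 0.94,"dz": 0,"ax": 0,"ay": 0,"az": -0.03},{"dx": 0.44,"dy": 0.99,"dz": 0,"ax": 0,"ay": 0,"az": -0.04},{"dx": 0.71,"dy": 0.91,"dz": 0,"ax": 0,"ay": 0,"az": -0.05},{"dx": 0.91,"dy": 0.72,"dz": 0,"ax": 0,"ay": 0,"az": -0.06},{"dx": 0.99,"dy": 0.45,"dz": 0,"ax": 0,"ay": 0,"az": -0.06},{"dx": 0.94,"dy": 0.17,"dz": 0,"ax": 0,"ay": 0,"az": -0.07},{"dx": 0.77,"dy": -0.05,"dz": 0,"ax": 0,"ay": 0,"az": -0.08}]'

```text
time_s: 12.85
eef_pos: [0.5991, 0.0462, 0.1355]
tool_rot: [3.132, 0.225, -0.001]
contact_force: [-10.0, -15.4, 14.7]
finger_gap: 0.0285
gripper_force: 63.8
```

drive_tool --commands '[{"dx": -0.23,"dy": -0.14,"dz": 0,"ax": 0,"ay": 0,"az": 0.02},{"dx": -0.48,"dy": -0.17,"dz": 0,"ax": 0,"ay": 0,"az": 0.04},{"dx": -0.72,"dy": -0.08,"dz": 0,"ax": 0,"ay": 0,"az": 0.06},{"dx": -0.9,"dy": 0.09,"dz": 0,"ax": 0,"ay": 0,"az": 0.08},{"dx": -0.99,"dy": 0.33,"dz": 0,"ax": 0,"ay": 0,"az": 0.1},{"dx": -0.97,"dy": 0.58,"dz": 0,"ax": 0,"ay": 0,"az": 0.12},{"dx": -0.85,"dy": 0.8,"dz": 0,"ax": 0,"ay": 0,"az": 0.14},{"dx": -0.64,"dy": 0.95,"dz": 0,"ax": 0,"ay": 0,"az": 0.16},{"dx": -0.39,"dy": 1.0,"dz": 0,"ax": 0,"ay": 0,"az": 0.18},{"dx": -0.15,"dy": 0.93,"dz": 0,"ax": 0,"ay": 0,"az": 0.2}]'

```text
time_s: 14.1
eef_pos: [0.5981, -0.0676, 0.1356]
tool_rot: [-3.129, 0.274, 0.0]
contact_force: [-7.2, 7.5, 11.4]
finger_gap: 0.0286
gripper_force: 64.0
```

drive_tool --commands '[{"dx": 0.14,"dy": -0.21,"dz": 0,"ax": 0,"ay": 0,"az": 0.02},{"dx": 0.17,"dy": -0.47,"dz": 0,"ax": 0,"ay": 0,"az": 0.04},{"dx": 0.09,"dy": -0.71,"dz": 0,"ax": 0,"ay": 0,"az": 0.06},{"dx": -0.08,"dy": -0.89,"dz": 0,"ax": 0,"ay": 0,"az": 0.08},{"dx": -0.32,"dy": -0.99,"dz": 0,"ax": 0,"ay": 0,"az": 0.11},{"dx": -0.57,"dy": -0.97,"dz": 0,"ax": 0,"ay": 0,"az": 0.13},{"dx": -0.79,"dy": -0.85,"dz": 0,"ax": 0,"ay": 0,"az": 0.15},{"dx": -0.94,"dy": -0.65,"dz": 0,"ax": 0,"ay": 0,"az": 0.17},{"dx": -0.99,"dy": -0.4,"dz": 0,"ax": 0,"ay": 0,"az": 0.19},{"dx": -0.93,"dy": -0.15,"dz": 0,"ax": 0,"ay": 0,"az": 0.21}]'

```text
time_s: 15.35
eef_pos: [0.4899, -0.0305, 0.1358]
tool_rot: [-3.042, 0.781, -0.001]
contact_force: [12.6, 4.7, -5.8]
finger_gap: 0.0287
gripper_force: 62.3
```

```bash
cp log.json prev.json && python3 multi.py 1 3.5 3.5 3.5
```

```text
t 15.35 theta 5.948 pred 6.134 red (np.float64(-0.3363902476922406), 102, 23) crank cmd-meas -0.007 rad 0.0708 F [12.6  4.7 -5.8] j6 2.01 z 0.1358
I 0.0408770033371003 tb 0.09886505728308476 res [ 0.005 -0.012  0.004 -0.019  0.007] need 3.547301145661695
[{"dx": 0.21, "dy": 0.13, "dz": 0, "ax": 0, "ay": 0, "az": 0.02}, {"dx": 0.46, "dy": 0.17, "dz": 0, "ax": 0, "ay": 0, "az": 0.04}, {"dx": 0.7, "dy": 0.09, "dz": 0, "ax": 0, "ay": 0, "az": 0.06}, {"dx": 0.89, "dy": -0.08, "dz": 0, "ax": 0, "ay": 0, "az": 0.09}, {"dx": 0.98, "dy": -0.32, "dz": 0, "ax": 0, "ay": 0, "az": 0.11}, {"dx": 0.97, "dy": -0.57, "dz": 0, "ax": 0, "ay": 0, "az": 0.13}, {"dx": 0.85, "dy": -0.79, "dz": 0, "ax": 0, "ay": 0, "az": 0.15}, {"dx": 0.65, "dy": -0.95, "dz": 0, "ax": 0, "ay": 0, "az": 0.17}, {"dx": 0.4, "dy": -1.0, "dz": 0, "ax": 0, "ay": 0, "az": 0.19}, {"dx": 0.16, "dy": -0.94, "dz": 0, "ax": 0, "ay": 0, "az": 0.22}]
max 0.9981351339789631 psi -48.6 
[{"dx": -0.14, "dy": 0.22, "dz": 0, "ax": 0, "ay": 0, "az": -0.08}, {"dx": -0.17, "dy": 0.47, "dz": 0, "ax": 0, "ay": 0, "az": -0.16}, {"dx": -0.09, "dy": 0
[... 660 characters left out ...]
"az": 0.04}, {"dx": 0.09, "dy": -0.7, "dz": 0, "ax": 0, "ay": 0, "az": 0.06}, {"dx": -0.08, "dy": -0.89, "dz": 0, "ax": 0, "ay": 0, "az": 0.09}, {"dx": -0.32, "dy": -0.98, "dz": 0, "ax": 0, "ay": 0, "az": 0.11}, {"dx": -0.57, "dy": -0.97, "dz": 0, "ax": 0, "ay": 0, "az": 0.13}, {"dx": -0.79, "dy": -0.85, "dz": 0, "ax": 0, "ay": 0, "az": 0.15}, {"dx": -0.95, "dy": -0.65, "dz": 0, "ax": 0, "ay": 0, "az": 0.17}, {"dx": -1.0, "dy": -0.4, "dz": 0, "ax": 0, "ay": 0, "az": 0.19}, {"dx": -0.94, "dy": -0.16, "dz": 0, "ax": 0, "ay": 0, "az": 0.22}]
max 0.998031488879622 psi 2.7 
om [1.38 1.38 1.42 1.44 1.46 1.48 1.49 1.5  1.51 1.51 1.51 1.52 1.52 1.52
 1.52] 1.5206956590013763 t_end 19.147999999998717
```

```bash
cat > redo.py <<'E'
from run import *
p=json.load(open("prev.json"));n=len(p["seg"])+1
L["seg"]=L["seg"][:n];L["P"]=p["P"];L["psi"]=p["psi"];L["w"]=p["w"];save()
E
python3 redo.py; python3 multi.py 0 3.65 3.6 3.7 
```

```text
[{"dx": 0.22, "dy": 0.14, "dz": 0, "ax": 0, "ay": 0, "az": 0.01}, {"dx": 0.48, "dy": 0.16, "dz": 0, "ax": 0, "ay": 0, "az": 0.02}, {"dx": 0.73, "dy": 0.07, "dz": 0, "ax": 0, "ay": 0, "az": 0.03}, {"dx": 0.91, "dy": -0.12, "dz": 0, "ax": 0, "ay": 0, "az": 0.04}, {"dx": 0.99, "dy": -0.37, "dz": 0, "ax": 0, "ay": 0, "az": 0.05}, {"dx": 0.95, "dy": -0.63, "dz": 0, "ax": 0, "ay": 0, "az": 0.06}, {"dx": 0.8, "dy": -0.85, "dz": 0, "ax": 0, "ay": 0, "az": 0.07}, {"dx": 0.57, "dy": -0.97, "dz": 0, "ax": 0, "ay": 0, "az": 0.08}, {"dx": 0.31, "dy": -0.99, "dz": 0, "ax": 0, "ay": 0, "az": 0.09}, {"dx": 0.06, "dy": -0.89, "dz": 0, "ax": 0, "ay": 0, "az": 0.1}]
max 0.9894206344770715 psi -37.8 
[{"dx": -0.13, "dy": 0.22, "dz": 0, "ax": 0, "ay": 0, "az": 0.01}, {"dx": -0.16, "dy": 0.48, "dz": 0, "ax": 0, "ay": 0, "az": 0.03}, {"dx": -0.08, "dy": 0.73, "dz": 0, "ax": 0, "ay": 0, "az": 0.04}, {"dx": 0.11, "dy": 0.91, "dz": 0, "ax": 0, "ay": 0, "az": 0.05}, {"dx": 0.36, "dy": 1.0, "dz": 0, "ax": 0, "ay": 0, "az": 0.07}, {"dx": 0.61, "dy": 0.96, "dz": 0, "ax": 0, "ay": 0, "az": 0.08}, {"dx": 0.83, "dy"
[... 401 characters left out ...]
0.19}, {"dx": -0.75, "dy": -0.08, "dz": 0, "ax": 0, "ay": 0, "az": -0.28}, {"dx": -0.93, "dy": 0.12, "dz": 0, "ax": 0, "ay": 0, "az": -0.38}, {"dx": -1.0, "dy": 0.38, "dz": 0, "ax": 0, "ay": 0, "az": -0.47}, {"dx": -0.95, "dy": 0.64, "dz": 0, "ax": 0, "ay": 0, "az": -0.56}, {"dx": -0.79, "dy": 0.86, "dz": 0, "ax": 0, "ay": 0, "az": -0.66}, {"dx": -0.55, "dy": 0.98, "dz": 0, "ax": 0, "ay": 0, "az": -0.75}, {"dx": -0.29, "dy": 0.98, "dz": 0, "ax": 0, "ay": 0, "az": -0.85}, {"dx": -0.05, "dy": 0.86, "dz": 0, "ax": 0, "ay": 0, "az": -0.94}]
max 1.0013001599909115 psi 35.1 
om [1.38 1.41 1.48 1.53 1.57 1.6  1.6  1.61 1.61 1.62 1.62 1.64 1.67 1.68
 1.69] 1.6991265886949904 t_end 19.147999999998717
```

drive_tool --commands '[{"dx": 0.22,"dy": 0.14,"dz": 0,"ax": 0,"ay": 0,"az": 0.01},{"dx": 0.48,"dy": 0.16,"dz": 0,"ax": 0,"ay": 0,"az": 0.02},{"dx": 0.73,"dy": 0.07,"dz": 0,"ax": 0,"ay": 0,"az": 0.03},{"dx": 0.91,"dy": -0.12,"dz": 0,"ax": 0,"ay": 0,"az": 0.04},{"dx": 0.99,"dy": -0.37,"dz": 0,"ax": 0,"ay": 0,"az": 0.05},{"dx": 0.95,"dy": -0.63,"dz": 0,"ax": 0,"ay": 0,"az": 0.06},{"dx": 0.8,"dy": -0.85,"dz": 0,"ax": 0,"ay": 0,"az": 0.07},{"dx": 0.57,"dy": -0.97,"dz": 0,"ax": 0,"ay": 0,"az": 0.08},{"dx": 0.31,"dy": -0.99,"dz": 0,"ax": 0,"ay": 0,"az": 0.09},{"dx": 0.06,"dy": -0.89,"dz": 0,"ax": 0,"ay": 0,"az": 0.1}]'

```text
time_s: 16.65
eef_pos: [0.5483, 0.0604, 0.1357]
tool_rot: [2.973, -1.015, 0.003]
contact_force: [3.1, -20.1, 7.3]
finger_gap: 0.0285
gripper_force: 63.8
```

drive_tool --commands '[{"dx": -0.13,"dy": 0.22,"dz": 0,"ax": 0,"ay": 0,"az": 0.01},{"dx": -0.16,"dy": 0.48,"dz": 0,"ax": 0,"ay": 0,"az": 0.03},{"dx": -0.08,"dy": 0.73,"dz": 0,"ax": 0,"ay": 0,"az": 0.04},{"dx": 0.11,"dy": 0.91,"dz": 0,"ax": 0,"ay": 0,"az": 0.05},{"dx": 0.36,"dy": 1.0,"dz": 0,"ax": 0,"ay": 0,"az": 0.07},{"dx": 0.61,"dy": 0.96,"dz": 0,"ax": 0,"ay": 0,"az": 0.08},{"dx": 0.83,"dy": 0.82,"dz": 0,"ax": 0,"ay": 0,"az": 0.09},{"dx": 0.97,"dy": 0.6,"dz": 0,"ax": 0,"ay": 0,"az": 0.11},{"dx": 1.0,"dy": 0.34,"dz": 0,"ax": 0,"ay": 0,"az": 0.12},{"dx": 0.91,"dy": 0.1,"dz": 0,"ax": 0,"ay": 0,"az": 0.13}]'

```text
time_s: 17.9
eef_pos: [0.6276, -0.0161, 0.1356]
tool_rot: [2.852, -1.316, -0.001]
contact_force: [-11.8, 0.5, 13.5]
finger_gap: 0.0286
gripper_force: 64.9
```

drive_tool --commands '[{"dx": -0.23,"dy": -0.14,"dz": 0,"ax": 0,"ay": 0,"az": -0.09},{"dx": -0.5,"dy": -0.17,"dz": 0,"ax": 0,"ay": 0,"az": -0.19},{"dx": -0.75,"dy": -0.08,"dz": 0,"ax": 0,"ay": 0,"az": -0.28},{"dx": -0.93,"dy": 0.12,"dz": 0,"ax": 0,"ay": 0,"az": -0.38},{"dx": -1.0,"dy": 0.38,"dz": 0,"ax": 0,"ay": 0,"az": -0.47},{"dx": -0.95,"dy": 0.64,"dz": 0,"ax": 0,"ay": 0,"az": -0.56},{"dx": -0.79,"dy": 0.86,"dz": 0,"ax": 0,"ay": 0,"az": -0.66},{"dx": -0.55,"dy": 0.98,"dz": 0,"ax": 0,"ay": 0,"az": -0.75},{"dx": -0.29,"dy": 0.98,"dz": 0,"ax": 0,"ay": 0,"az": -0.85},{"dx": -0.05,"dy": 0.86,"dz": 0,"ax": 0,"ay": 0,"az": -0.94}]'

```text
time_s: 19.15
eef_pos: [0.5445, -0.0806, 0.1357]
tool_rot: [2.993, 0.954, -0.002]
contact_force: [0.1, 13.0, 5.7]
finger_gap: 0.0287
gripper_force: 64.4
```

```bash
cp log.json prev.json && python3 multi.py 1 3.65 3.6 3.6
```

```text
t 19.15 theta 11.941 pred 11.987 red (np.float64(-0.6299591389681999), 81, 25) crank cmd-meas 0.012 rad 0.0714 F [ 0.1 13.   5.7] j6 0.81 z 0.1357
I 0.03983365062759531 tb 0.09924583512418393 res [ 0.005 -0.012  0.007 -0.015 -0.004  0.005] need 3.5549167024836787
[{"dx": 0.23, "dy": 0.14, "dz": 0, "ax": 0, "ay": 0, "az": 0.01}, {"dx": 0.49, "dy": 0.17, "dz": 0, "ax": 0, "ay": 0, "az": 0.02}, {"dx": 0.74, "dy": 0.08, "dz": 0, "ax": 0, "ay": 0, "az": 0.03}, {"dx": 0.92, "dy": -0.11, "dz": 0, "ax": 0, "ay": 0, "az": 0.04}, {"dx": 1.0, "dy": -0.37, "dz": 0, "ax": 0, "ay": 0, "az": 0.05}, {"dx": 0.96, "dy": -0.63, "dz": 0, "ax": 0, "ay": 0, "az": 0.06}, {"dx": 0.81, "dy": -0.84, "dz": 0, "ax": 0, "ay": 0, "az": 0.07}, {"dx": 0.57, "dy": -0.97, "dz": 0, "ax": 0, "ay": 0, "az": 0.08}, {"dx": 0.31, "dy": -0.98, "dz": 0, "ax": 0, "ay": 0, "az": 0.09}, {"dx": 0.07, "dy": -0.88, "dz": 0, "ax": 0, "ay": 0, "az": 0.1}]
max 0.9965008893083787 psi 26.1 
[{"dx": -0.14, "dy": 0.22, "dz": 0, "ax": 0, "ay": 0, "az": 0.01}, {"dx": -0.16, "dy": 0.48, "dz": 0, "ax": 0, "ay": 0, "az": 0.03}, {"dx": -0.08, 
[... 651 characters left out ...]
"ay": 0, "az": 0.03}, {"dx": -0.72, "dy": -0.08, "dz": 0, "ax": 0, "ay": 0, "az": 0.04}, {"dx": -0.91, "dy": 0.1, "dz": 0, "ax": 0, "ay": 0, "az": 0.05}, {"dx": -0.99, "dy": 0.35, "dz": 0, "ax": 0, "ay": 0, "az": 0.07}, {"dx": -0.96, "dy": 0.61, "dz": 0, "ax": 0, "ay": 0, "az": 0.08}, {"dx": -0.82, "dy": 0.83, "dz": 0, "ax": 0, "ay": 0, "az": 0.1}, {"dx": -0.6, "dy": 0.96, "dz": 0, "ax": 0, "ay": 0, "az": 0.11}, {"dx": -0.34, "dy": 0.99, "dz": 0, "ax": 0, "ay": 0, "az": 0.12}, {"dx": -0.1, "dy": 0.9, "dz": 0, "ax": 0, "ay": 0, "az": 0.14}]
max 0.9915481927778899 psi 1.8 
om [1.52 1.52 1.56 1.59 1.61 1.62 1.62 1.62 1.62 1.62 1.62 1.62 1.62 1.62
 1.62] 1.6155124312047218 t_end 22.9479999999983
```

drive_tool --commands '[{"dx": 0.23,"dy": 0.14,"dz": 0,"ax": 0,"ay": 0,"az": 0.01},{"dx": 0.49,"dy": 0.17,"dz": 0,"ax": 0,"ay": 0,"az": 0.02},{"dx": 0.74,"dy": 0.08,"dz": 0,"ax": 0,"ay": 0,"az": 0.03},{"dx": 0.92,"dy": -0.11,"dz": 0,"ax": 0,"ay": 0,"az": 0.04},{"dx": 1.0,"dy": -0.37,"dz": 0,"ax": 0,"ay": 0,"az": 0.05},{"dx": 0.96,"dy": -0.63,"dz": 0,"ax": 0,"ay": 0,"az": 0.06},{"dx": 0.81,"dy": -0.84,"dz": 0,"ax": 0,"ay": 0,"az": 0.07},{"dx": 0.57,"dy": -0.97,"dz": 0,"ax": 0,"ay": 0,"az": 0.08},{"dx": 0.31,"dy": -0.98,"dz": 0,"ax": 0,"ay": 0,"az": 0.09},{"dx": 0.07,"dy": -0.88,"dz": 0,"ax": 0,"ay": 0,"az": 0.1}]'

```text
time_s: 20.45
eef_pos: [0.4908, 0.0123, 0.1358]
tool_rot: [3.06, 0.711, 0.003]
contact_force: [13.5, -3.1, -5.3]
finger_gap: 0.0288
gripper_force: 63.4
```

drive_tool --commands '[{"dx": -0.14,"dy": 0.22,"dz": 0,"ax": 0,"ay": 0,"az": 0.01},{"dx": -0.16,"dy": 0.48,"dz": 0,"ax": 0,"ay": 0,"az": 0.03},{"dx": -0.08,"dy": 0.73,"dz": 0,"ax": 0,"ay": 0,"az": 0.04},{"dx": 0.11,"dy": 0.91,"dz": 0,"ax": 0,"ay": 0,"az": 0.05},{"dx": 0.36,"dy": 0.99,"dz": 0,"ax": 0,"ay": 0,"az": 0.07},{"dx": 0.61,"dy": 0.96,"dz": 0,"ax": 0,"ay": 0,"az": 0.08},{"dx": 0.83,"dy": 0.82,"dz": 0,"ax": 0,"ay": 0,"az": 0.09},{"dx": 0.97,"dy": 0.59,"dz": 0,"ax": 0,"ay": 0,"az": 0.1},{"dx": 0.99,"dy": 0.34,"dz": 0,"ax": 0,"ay": 0,"az": 0.12},{"dx": 0.9,"dy": 0.09,"dz": 0,"ax": 0,"ay": 0,"az": 0.13}]'

```text
time_s: 21.7
eef_pos: [0.5924, 0.0503, 0.1355]
tool_rot: [3.115, 0.394, -0.0]
contact_force: [-7.4, -15.6, 12.1]
finger_gap: 0.0287
gripper_force: 65.3
```

drive_tool --commands '[{"dx": -0.22,"dy": -0.14,"dz": 0,"ax": 0,"ay": 0,"az": 0.01},{"dx": -0.48,"dy": -0.17,"dz": 0,"ax": 0,"ay": 0,"az": 0.03},{"dx": -0.72,"dy": -0.08,"dz": 0,"ax": 0,"ay": 0,"az": 0.04},{"dx": -0.91,"dy": 0.1,"dz": 0,"ax": 0,"ay": 0,"az": 0.05},{"dx": -0.99,"dy": 0.35,"dz": 0,"ax": 0,"ay": 0,"az": 0.07},{"dx": -0.96,"dy": 0.61,"dz": 0,"ax": 0,"ay": 0,"az": 0.08},{"dx": -0.82,"dy": 0.83,"dz": 0,"ax": 0,"ay": 0,"az": 0.1},{"dx": -0.6,"dy": 0.96,"dz": 0,"ax": 0,"ay": 0,"az": 0.11},{"dx": -0.34,"dy": 0.99,"dz": 0,"ax": 0,"ay": 0,"az": 0.12},{"dx": -0.1,"dy": 0.9,"dz": 0,"ax": 0,"ay": 0,"az": 0.14}]'

```text
time_s: 22.95
eef_pos: [0.6089, -0.0582, 0.1356]
tool_rot: [3.141, 0.046, 0.0]
contact_force: [-6.4, 6.3, 12.6]
finger_gap: 0.0284
gripper_force: 65.2
```

```bash
cp log.json prev.json && python3 multi.py 1 3.6 > m.txt; grep -v dx m.txt; python3 - <<'E'
from run import *
I,tb=pars();t,th,om=sim(I,tb,L["seg"][-1][0]);k=(th[-1]-YAW)/2/np.pi;print("th",th[-1],"turns past pointer",k)
E
grep dx m.txt
```

```text
t 22.95 theta 18.043 pred 18.029 red (None, 104, 0) crank cmd-meas 0.002 rad 0.07 F [-6.4  6.3 12.6] j6 1.44 z 0.1356
I 0.04010646069950227 tb 0.09917993945624974 res [ 0.005 -0.012  0.005 -0.018 -0.004  0.013 -0.005] need 3.5535987891249947
max 0.9883802832927715 psi -9.9 
om [1.43 1.46 1.5  1.53 1.55] 1.570185081237844 t_end 24.247999999998157
th 19.99713895200476 turns past pointer 3.0521364585716872
[{"dx": 0.14, "dy": -0.22, "dz": 0, "ax": 0, "ay": 0, "az": 0.01}, {"dx": 0.17, "dy": -0.48, "dz": 0, "ax": 0, "ay": 0, "az": 0.03}, {"dx": 0.08, "dy": -0.72, "dz": 0, "ax": 0, "ay": 0, "az": 0.04}, {"dx": -0.1, "dy": -0.91, "dz": 0, "ax": 0, "ay": 0, "az": 0.05}, {"dx": -0.35, "dy": -0.99, "dz": 0, "ax": 0, "ay": 0, "az": 0.07}, {"dx": -0.61, "dy": -0.96, "dz": 0, "ax": 0, "ay": 0, "az": 0.08}, {"dx": -0.83, "dy": -0.81, "dz": 0, "ax": 0, "ay": 0, "az": 0.09}, {"dx": -0.96, "dy": -0.59, "dz": 0, "ax": 0, "ay": 0, "az": 0.11}, {"dx": -0.99, "dy": -0.33, "dz": 0, "ax": 0, "ay": 0, "az": 0.12}, {"dx": -0.9, "dy": -0.09, "dz": 0, "ax": 0, "ay": 0, "az": 0.13}]
```

drive_tool --commands '[{"dx": 0.14,"dy": -0.22,"dz": 0,"ax": 0,"ay": 0,"az": 0.01},{"dx": 0.17,"dy": -0.48,"dz": 0,"ax": 0,"ay": 0,"az": 0.03},{"dx": 0.08,"dy": -0.72,"dz": 0,"ax": 0,"ay": 0,"az": 0.04},{"dx": -0.1,"dy": -0.91,"dz": 0,"ax": 0,"ay": 0,"az": 0.05},{"dx": -0.35,"dy": -0.99,"dz": 0,"ax": 0,"ay": 0,"az": 0.07},{"dx": -0.61,"dy": -0.96,"dz": 0,"ax": 0,"ay": 0,"az": 0.08},{"dx": -0.83,"dy": -0.81,"dz": 0,"ax": 0,"ay": 0,"az": 0.09},{"dx": -0.96,"dy": -0.59,"dz": 0,"ax": 0,"ay": 0,"az": 0.11},{"dx": -0.99,"dy": -0.33,"dz": 0,"ax": 0,"ay": 0,"az": 0.12},{"dx": -0.9,"dy": -0.09,"dz": 0,"ax": 0,"ay": 0,"az": 0.13}]'

```text
time_s: 24.25
eef_pos: [0.4993, -0.0507, 0.1358]
tool_rot: [-3.129, 0.271, -0.001]
contact_force: [10.9, 9.3, -3.1]
finger_gap: 0.0287
gripper_force: 63.6
```

```bash
cp log.json prev.json && cat > stop.py <<'E'
from run import *
import sys
from scipy.optimize import brentq
TG=YAW+8*np.pi
look();I,tb,res=fit();print("I",I,"tb",tb,"res",res.round(3))
n=int(sys.argv[1]);wc=float(sys.argv[2]);acc=float(sys.argv[3])
seg0=list(L["seg"]);w0=L["w"]
def prof(T):
    k=np.arange(1,n*250+1)*.005;w=w0+np.clip(wc-w0,-2.5*k,2.5*k);i=k>T
    w[i]=np.maximum(0,np.interp(T,k,w)-acc*(k[i]-T));w=w[:n*250];return seg0[-1][1]+np.cumsum(w)[24::25]*.005
def end(T):
    p=prof(T);t0=seg0[-1][0];L["seg"]=seg0+[[t0+.125*(j+1),float(x)] for j,x in enumerate(p)]
    t,th,om=sim(I,tb,t0+n*1.25+1.5);return th[-1]-TG,t,th,om
T=brentq(lambda T:end(T)[0],.1,n*1.25-wc/acc,xtol=.003);_,t,th,om=end(T);p=prof(T)
print("T",T,"stop at t",t[om>0][-1],"th",th[-1]-TG)
L["seg"]=seg0;L["T"]=T
for c in range(n):plan(p[10*c:10*c+10])
L["w"]=0;save()
E
python3 stop.py 4 3.55 3
```

```text
t 24.25 theta 20.016 pred 19.997 red (np.float64(1.1657420506857505), 87, 17) crank cmd-meas 0.006 rad 0.071 F [10.9  9.3 -3.1] j6 1.64 z 0.1358
I 0.04033788604517048 tb 0.09912782332730113 res [ 0.005 -0.012  0.004 -0.02  -0.005  0.015  0.005 -0.01 ]
T 3.1374000960818487 stop at t 28.57199999999768 th 4.732107370841732e-06
[{"dx": 0.22, "dy": 0.14, "dz": 0, "ax": 0, "ay": 0, "az": 0.02}, {"dx": 0.47, "dy": 0.17, "dz": 0, "ax": 0, "ay": 0, "az": 0.04}, {"dx": 0.72, "dy": 0.09, "dz": 0, "ax": 0, "ay": 0, "az": 0.05}, {"dx": 0.9, "dy": -0.09, "dz": 0, "ax": 0, "ay": 0, "az": 0.07}, {"dx": 0.99, "dy": -0.33, "dz": 0, "ax": 0, "ay": 0, "az": 0.09}, {"dx": 0.97, "dy": -0.59, "dz": 0, "ax": 0, "ay": 0, "az": 0.11}, {"dx": 0.84, "dy": -0.81, "dz": 0, "ax": 0, "ay": 0, "az": 0.12}, {"dx": 0.63, "dy": -0.95, "dz": 0, "ax": 0, "ay": 0, "az": 0.14}, {"dx": 0.38, "dy": -0.99, "dz": 0, "ax": 0, "ay": 0, "az": 0.16}, {"dx": 0.13, "dy": -0.92, "dz": 0, "ax": 0, "ay": 0, "az": 0.18}]
max 0.9934431512346311 psi -26.1 
[{"dx": -0.13, "dy": 0.22, "dz": 0, "ax": 0, "ay": 0, "az": 0.02}, {"dx": -0.16, "d
[... 1297 characters left out ...]
i -0.0 
[{"dx": 0.08, "dy": 0.07, "dz": 0, "ax": 0, "ay": 0, "az": -0.03}, {"dx": 0.15, "dy": 0.11, "dz": 0, "ax": 0, "ay": 0, "az": -0.06}, {"dx": 0.2, "dy": 0.13, "dz": 0, "ax": 0, "ay": 0, "az": -0.09}, {"dx": 0.23, "dy": 0.14, "dz": 0, "ax": 0, "ay": 0, "az": -0.12}, {"dx": 0.23, "dy": 0.14, "dz": 0, "ax": 0, "ay": 0, "az": -0.16}, {"dx": 0.23, "dy": 0.14, "dz": 0, "ax": 0, "ay": 0, "az": -0.19}, {"dx": 0.23, "dy": 0.14, "dz": 0, "ax": 0, "ay": 0, "az": -0.22}, {"dx": 0.23, "dy": 0.14, "dz": 0, "ax": 0, "ay": 0, "az": -0.25}, {"dx": 0.23, "dy": 0.14, "dz": 0, "ax": 0, "ay": 0, "az": -0.28}, {"dx": 0.23, "dy": 0.14, "dz": 0, "ax": 0, "ay": 0, "az": -0.31}]
max 0.23447048548849903 psi 27.9
```

drive_tool --commands '[{"dx": 0.22,"dy": 0.14,"dz": 0,"ax": 0,"ay": 0,"az": 0.02},{"dx": 0.47,"dy": 0.17,"dz": 0,"ax": 0,"ay": 0,"az": 0.04},{"dx": 0.72,"dy": 0.09,"dz": 0,"ax": 0,"ay": 0,"az": 0.05},{"dx": 0.9,"dy": -0.09,"dz": 0,"ax": 0,"ay": 0,"az": 0.07},{"dx": 0.99,"dy": -0.33,"dz": 0,"ax": 0,"ay": 0,"az": 0.09},{"dx": 0.97,"dy": -0.59,"dz": 0,"ax": 0,"ay": 0,"az": 0.11},{"dx": 0.84,"dy": -0.81,"dz": 0,"ax": 0,"ay": 0,"az": 0.12},{"dx": 0.63,"dy": -0.95,"dz": 0,"ax": 0,"ay": 0,"az": 0.14},{"dx": 0.38,"dy": -0.99,"dz": 0,"ax": 0,"ay": 0,"az": 0.16},{"dx": 0.13,"dy": -0.92,"dz": 0,"ax": 0,"ay": 0,"az": 0.18}]'

```text
time_s: 25.55
eef_pos: [0.534, 0.0567, 0.1357]
tool_rot: [-3.06, 0.708, -0.003]
contact_force: [6.2, -16.2, 3.9]
finger_gap: 0.0287
gripper_force: 64.5
```

drive_tool --commands '[{"dx": -0.13,"dy": 0.22,"dz": 0,"ax": 0,"ay": 0,"az": 0.02},{"dx": -0.16,"dy": 0.47,"dz": 0,"ax": 0,"ay": 0,"az": 0.03},{"dx": -0.08,"dy": 0.71,"dz": 0,"ax": 0,"ay": 0,"az": 0.05},{"dx": 0.1,"dy": 0.9,"dz": 0,"ax": 0,"ay": 0,"az": 0.07},{"dx": 0.34,"dy": 0.99,"dz": 0,"ax": 0,"ay": 0,"az": 0.09},{"dx": 0.6,"dy": 0.96,"dz": 0,"ax": 0,"ay": 0,"az": 0.1},{"dx": 0.82,"dy": 0.83,"dz": 0,"ax": 0,"ay": 0,"az": 0.12},{"dx": 0.96,"dy": 0.62,"dz": 0,"ax": 0,"ay": 0,"az": 0.14},{"dx": 1.0,"dy": 0.37,"dz": 0,"ax": 0,"ay": 0,"az": 0.15},{"dx": 0.92,"dy": 0.12,"dz": 0,"ax": 0,"ay": 0,"az": 0.17}]'

```text
time_s: 26.8
eef_pos: [0.6276, -0.0053, 0.1356]
tool_rot: [2.938, -1.112, 0.001]
contact_force: [-8.7, -2.4, 12.3]
finger_gap: 0.0285
gripper_force: 65.5
```

drive_tool --commands '[{"dx": -0.21,"dy": -0.14,"dz": 0,"ax": 0,"ay": 0,"az": -0.05},{"dx": -0.47,"dy": -0.17,"dz": 0,"ax": 0,"ay": 0,"az": -0.09},{"dx": -0.71,"dy": -0.09,"dz": 0,"ax": 0,"ay": 0,"az": -0.14},{"dx": -0.9,"dy": 0.09,"dz": 0,"ax": 0,"ay": 0,"az": -0.18},{"dx": -0.99,"dy": 0.33,"dz": 0,"ax": 0,"ay": 0,"az": -0.23},{"dx": -0.97,"dy": 0.58,"dz": 0,"ax": 0,"ay": 0,"az": -0.28},{"dx": -0.87,"dy": 0.77,"dz": 0,"ax": 0,"ay": 0,"az": -0.32},{"dx": -0.73,"dy": 0.9,"dz": 0,"ax": 0,"ay": 0,"az": -0.37},{"dx": -0.58,"dy": 0.97,"dz": 0,"ax": 0,"ay": 0,"az": -0.42},{"dx": -0.44,"dy": 0.99,"dz": 0,"ax": 0,"ay": 0,"az": -0.46}]'

```text
time_s: 28.05
eef_pos: [0.5083, -0.0608, 0.1357]
tool_rot: [3.141, 0.004, -0.001]
contact_force: [-1.6, 0.4, 7.7]
finger_gap: 0.0286
gripper_force: 65.0
```

drive_tool --commands '[{"dx": 0.08,"dy": 0.07,"dz": 0,"ax": 0,"ay": 0,"az": -0.03},{"dx": 0.15,"dy": 0.11,"dz": 0,"ax": 0,"ay": 0,"az": -0.06},{"dx": 0.2,"dy": 0.13,"dz": 0,"ax": 0,"ay": 0,"az": -0.09},{"dx": 0.23,"dy": 0.14,"dz": 0,"ax": 0,"ay": 0,"az": -0.12},{"dx": 0.23,"dy": 0.14,"dz": 0,"ax": 0,"ay": 0,"az": -0.16},{"dx": 0.23,"dy": 0.14,"dz": 0,"ax": 0,"ay": 0,"az": -0.19},{"dx": 0.23,"dy": 0.14,"dz": 0,"ax": 0,"ay": 0,"az": -0.22},{"dx": 0.23,"dy": 0.14,"dz": 0,"ax": 0,"ay": 0,"az": -0.25},{"dx": 0.23,"dy": 0.14,"dz": 0,"ax": 0,"ay": 0,"az": -0.28},{"dx": 0.23,"dy": 0.14,"dz": 0,"ax": 0,"ay": 0,"az": -0.31}]'

```text
time_s: 29.3
eef_pos: [0.5362, -0.0777, 0.1357]
tool_rot: [3.046, 0.761, -0.0]
contact_force: [-1.6, -6.8, 8.2]
finger_gap: 0.0286
gripper_force: 65.0
```

```bash
cp log.json prev.json && python3 - <<'E'
from run import *
look("d");print("err",L["obs"][-1][1]-(YAW+8*np.pi));save()
E
```

```text
t 29.3 theta 25.999 pred 25.953 red (np.float64(0.8695783811680078), 96, 19) crank cmd-meas 0.012 rad 0.0707 F [-1.6 -6.8  8.2] j6 0.94 z 0.1357
err 0.04620735127885567
```

View pics/d.png

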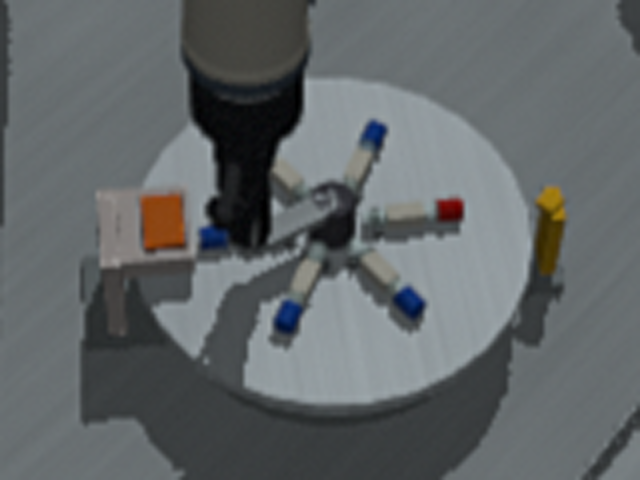

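The carousel has stopped with the red tube pointing at the yellow post (red cap at (450,209) in the crop, error ≈0.046 rad ≈ 4 mm). Releasing and retreating upward.

drive_tool --commands '[{"dx": 0,"dy": 0,"dz": 0,"ax": 0,"ay": 0,"az": 0},{"dx": 0,"dy": 0,"dz": 0,"ax": 0,"ay": 0,"az": 0},{"dx": 0,"dy": 0,"dz": 0,"ax": 0,"ay": 0,"az": 0},{"dx": 0,"dy": 0,"dz": 0,"ax": 0,"ay": 0,"az": 0},{"dx": 0,"dy": 0,"dz": 0,"ax": 0,"ay": 0,"az": 0},{"dx": 0,"dy": 0,"dz": 0,"ax": 0,"ay": 0,"az": 0},{"dx": 0,"dy": 0,"dz": 0,"ax": 0,"ay": 0,"az": 0},{"dx": 0,"dy": 0,"dz": 0,"ax": 0,"ay": 0,"az": 0},{"dx": 0,"dy": 0,"dz": 0,"ax": 0,"ay": 0,"az": 0},{"dx": 0,"dy": 0,"dz": 0,"ax": 0,"ay": 0,"az": 0}]' --hand -1

```text
time_s: 30.6
eef_pos: [0.5361, -0.0767, 0.1353]
tool_rot: [3.049, 0.758, 0.0]
contact_force: [-0.1, 0.2, -0.3]
finger_gap: 0.0853
gripper_force: 0.0
```

drive_tool --commands '[{"dx": 0,"dy": 0,"dz": -0.08,"ax": 0,"ay": 0,"az": 0},{"dx": 0,"dy": 0,"dz": -0.2,"ax": 0,"ay": 0,"az": 0},{"dx": 0,"dy": 0,"dz": -0.32,"ax": 0,"ay": 0,"az": 0},{"dx": 0,"dy": 0,"dz": -0.45,"ax": 0,"ay": 0,"az": 0},{"dx": 0,"dy": 0,"dz": -0.58,"ax": 0,"ay": 0,"az": 0},{"dx": 0,"dy": 0,"dz": -0.7,"ax": 0,"ay": 0,"az": 0},{"dx": 0,"dy": 0,"dz": -0.8,"ax": 0,"ay": 0,"az": 0},{"dx": 0,"dy": 0,"dz": -0.9,"ax": 0,"ay": 0,"az": 0},{"dx": 0,"dy": 0,"dz": -0.95,"ax": 0,"ay": 0,"az": 0},{"dx": 0,"dy": 0,"dz": -0.95,"ax": 0,"ay": 0,"az": 0}]'

```text
time_s: 31.85
eef_pos: [0.5363, -0.0767, 0.2496]
tool_rot: [3.049, 0.758, 0.001]
contact_force: [0.1, 0.2, -0.6]
finger_gap: 0.0853
gripper_force: 0.0
```

```bash
python3 - <<'E'
from run import *
look("e");print("err",L["obs"][-1][1]-(YAW+8*np.pi));look("f");print("err",L["obs"][-1][1]-(YAW+8*np.pi))
E
```

```text
t 31.85 theta 25.992 pred 25.953 red (np.float64(0.8616312118554866), 114, 17) crank cmd-meas 0.015 rad 0.0697 F [ 0.1  0.2 -0.6] j6 0.94 z 0.2496
err 0.039674023856541396
t 31.9 theta 25.995 pred 25.953 red (np.float64(0.8656171961393123), 115, 18) crank cmd-meas 0.019 rad 0.0697 F [ 0.   0.6 -1.1] j6 0.94 z 0.2491
err 0.04188321121844396
```

View pics/f.png

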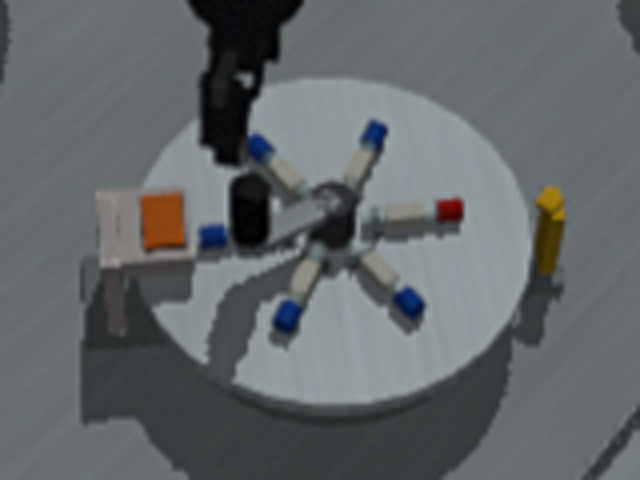

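The hand is clear of the knob, and the red cap (450,209) is still at the pointer, at rest. Handing in.

```bash
python3 -c "
from bench import ticket
print(ticket.close_job())"
```

```text
the job is handed in; nothing more can be done
None
```

I've handed the job in, without a verdict back: by camera estimates and a fitted model, the carousel held about 15 turns a minute (1.38–1.7 rad/s) for roughly 8.8 s, then stopped with the red cap about 4 mm from its mark, and the crank is released.

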